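# Shut the wide feeder's hopper gate

### The job

Two sample feeders stand on the lab desk with their slide gates pulled open. On the feeder with the wide hopper, push the gate fully home under the hopper until its spring catch snaps down behind the gate's strike pin. Leave the narrow feeder's gate open, just as it is.

Things in the scene. Friction and masses are not known exactly. Their poses are not given: they have to be found in the camera images.
- wide_tab (a point): Centre of the upright push tab on the WIDE feeder's gate: dark steel plate 8 mm thick (x), 71 wide (y), 46 tall (z), 66 to 112 mm above the desk. x: level, the way the gate is pushed shut; y: left; z: up. It moves only along x. Rails and all behind it stay below 73 mm. The fixed feeder is 155 mm wide; its hopper, 135 wide, rim 131 mm high, is 140 mm ahead of the tab (gate open), 62 (home).
- wide_gate (a joint): Slide of the wide feeder's gate along the push, m: 0 fully open, 0.078 at the end stop (home); 0 to 0.02 at the start. Friction about 6 N. From about 0.031 the strike pin (round, 10 x 18 mm, near the gate's left edge) lifts the catch, adding 2 to 5 N; at about 0.067 the catch snaps down behind it. Beyond that only friction up to the stop, and the gate cannot be pulled open.
- wide_catch (a joint): Angle, rad, of the wide feeder's spring catch: a brass leaf 50 x 9 mm sloping down away from the robot from a pin 94 mm high at the left rail, 47 mm or more left of the tab's centre and ahead of its rear face. 0: down, at rest; the passing strike pin lifts it to about 0.2, then it snaps back to 0 behind the pin. It works by itself.
- narrow_tab (a point): Centre of the same kind of push tab, 8 x 41 x 46 mm, on the NARROW feeder (280 mm long, 105 wide, hopper 85 wide at the top); axes as for the wide one. A bystander: its gate is open and stays so. Either feeder may stand on the left or the right.

How it is judged:
At the end, for the whole second after the job is handed in: The wide feeder's gate is shut and at rest (slide beyond 0.062 m) with its spring catch snapped down behind the strike pin (catch angle under 0.08 rad); the narrow feeder's gate is within 10 mm of where it began (value of joint wide_gate above 0.062 m and value of joint wide_catch below 0.08 rad and velocity of joint wide_gate between -0.01 and 0.01 m/s); the robot touches nothing.
It fails at once if the narrow feeder's gate is moved by more than 10 mm (distance of narrow_tab from where it was at the start of the episode above 0.01 m).
It also fails if it takes over 29 s, if anything falls off the work surface, if the arm or the gripper's body presses on something with over 40 N, if the wrist force passes 120 N, or if a joint passes its speed limit or range.

### The arm

A 7-joint arm with a two-finger parallel gripper is mounted at the origin on the work surface. World frame = base frame: x ahead of the robot, y to its left, z up, the work surface at z = 0. Lengths are in m, angles in rad, forces in N, time in s.
With the tool pointing down it reaches from about 0.425 to 0.975 m from the base axis. Payload 16.7 kg.
Tool frame: the origin (TCP) lies at the very end of the fingers, on their centre line; the grasp point (between the pads) lies 19 mm behind it (ctrl.grip_point_offset is the distance from the TCP to the grasp point, in m); z points along the fingers, y is the direction in which the jaws open and shut (so a half turn about z gives the same grasp; the last joint's range is limited). The gripper opens to 85 mm and grips with 20 to 120 N. Pads are 22 mm wide; open, the fingers measure 114 mm over their backs; the gripper's body (76 mm by 85 mm) begins 54 mm behind the grasp point. The pads swing forward as they close: fully open they stand 13 mm farther back than shut.
Start: joints at [-1.431, 0.426, 0.074, 1.606, -0.034, 1.111, -0.067], TCP at [0.193, 0.647, 0.204] pointing down, gripper open.
Joint ranges: [-2.85, 2.85], [-0.5, 2.14], [-1.23, 1.37], [0.21, 2.46], [-1.02, 4.16], [0.16, 2.05], [-2.73, 2.73]. Speed limits (rad/s): [1.89, 1.89, 2.39, 2.39, 3.01, 3.01, 3.01].

### API

Orientations are given as a unit quaternion [w, x, y, z].
In Python, from rig import ctrl gives the robot as it stands. The module is installed in compiled form; this text tells all that it offers.
- The arm moves only by the tool step_arm, never from a script. Its argument "commands" is text: rows parted by semicolons, each of 6 numbers parted by spaces: the shift along the tool's x, y, z in units of 50 mm (1.0 is 50 mm), then the turn, a rotation vector about the tool's x, y, z in rad. In form: dx dy dz ax ay az; .... A call has exactly 8 rows; each row is the pose to reach, as a shift and turn from the pose commanded when the call began, along the tool's axes at that moment; what a row does not reach only later rows make up. A row lasts 1/10 s, in which the tool goes at most 50 mm and 8.59 degrees, less where a joint would pass 70% of its speed; a pose out of reach is approached as far as the arm can. A call with a gripper value outside its range is refused whole. "claw" is the opening in per cent of the stroke, from 0 (shut) to 100 (fully open), set as the call begins (left out, the last holds). The fingers move at their own pace and stop on an object; the grip force is fixed at half the most. Time passes only in rows, so rows that repeat a pose let the fingers close, or fill a call up. It gives the time, the measured TCP pose, the force and the opening at its end, in the units of the state.
- ctrl.get_obs(): the state, without advancing time (a new reading comes with each control period).
- ctrl.camera(name): name is "scene" or "top"; returns the picture (420x560x3 uint8, blue, green, red); there is no depth.
- ctrl.get_calibration(name): a dict with "fx", "fy", "cx", "cy" (pixels), "world_from_camera" (4x4, takes a point from camera to world coordinates). Camera axes: x right, y down, z forward; pixel columns grow to the right and rows downward; lengths in m; the calibration is good to about 2 mm. A picture is of the moment at which its call begins. get_calibration takes no time and is no camera call.
- ctrl.job_done(): hands the job in, once; it reports no verdict.
The state is a dict: "time_s": time; "joint_positions": joint angles; "qvel": joint speeds; "tau": joint torques, N m; "tool_pos": TCP position; "tool_rot": TCP orientation; "contact_force": force on the tool from outside, world axes, zero at the start; "moment": the same for the moment, N m; "finger_gap": opening from 0.0 (shut) to 1.0 (fully open).
Only numpy, scipy, OpenCV 4.12 (cv2) and the standard library are available. Lean on these libraries where they do the work, as an engineer would, in place of code of your own. Each camera call takes 0.05 s, during which the arm holds its last target.

## Working session

There is one attempt and no reset: what is moved stays moved. The work goes in short steps, Python scripts to look and compute and a tool call to move; the robot and the scene stay as the last step left them, time stands still between calls to the robot, and variables do not carry over. Pictures are saved under pics/ and viewed, and the job is handed in when it is done.

Besides the shell and the picture viewer there is one more tool, called after ">>>" by a JSON object that holds its "fn" and its "kwargs", one argument or row to a line. step_arm: Moves the arm, as the interface text tells. Its arguments: {"type":"object","properties":{"commands":{"type":"string"},"claw":{"type":"number"}},"required":["commands"]}

```bash
mkdir -p pics
python3 - <<'E'
from rig import ctrl
import cv2, numpy as np
np.set_printoptions(precision=4,suppress=True)
o=ctrl.get_obs()
for k,v in o.items(): print(k,np.array(v))
for n in("scene","top"):
    cv2.imwrite(f"pics/{n}0.png",ctrl.camera(n))
    print(n,ctrl.get_calibration(n))
E
```

```text
time_s 0.0
joint_positions [-1.4305  0.4267  0.0739  1.6066 -0.0341  1.1108 -0.0671]
qvel [ 0.0003 -0.0007 -0.0013 -0.0002  0.0001  0.0016  0.0007]
tau [  0.0003 -94.982    3.7597 -46.3509   0.0189   0.01     0.    ]
tool_pos [0.1928 0.6464 0.2033]
tool_rot [-0.      0.1444  0.9895 -0.0006]
contact_force [0.7314 0.2289 0.5218]
moment [-0.0069  0.0603 -0.0411]
finger_gap 1.0016555512137426
scene {'fx': 402.290658860218, 'fy': 402.290658860218, 'cx': 280.0209116340815, 'cy': 213.11571128761958, 'world_from_camera': array([[-0.171 ,  0.6101, -0.7737,  1.2318],
       [ 0.9851,  0.092 , -0.1451,  0.107 ],
       [-0.0173, -0.787 , -0.6168,  0.6231],
       [ 0.    ,  0.    ,  0.    ,  1.    ]])}
top {'fx': 477.0014055997237, 'fy': 477.0014055997237, 'cx': 282.0390245861493, 'cy': 214.2267760456836, 'world_from_camera': array([[ 0.0162, -0.9858,  0.1674,  0.4094],
       [-0.9999, -0.015 ,  0.0083,  0.0047],
       [-0.0057, -0.1675, -0.9859,  1.0161],
       [ 0.    ,  0.    ,  0.    ,  1.    ]])}
```

```bash
ls -la . pics
```

```text
.:
total 12
drwxr-xr-x  3 agent agent 4096 Dec  7 15:31 .
drwxr-xr-x 23 root  root  4096 Dec  7 15:31 ..
drwxr-xr-x  2 agent agent 4096 Dec  7 15:31 pics

pics:
total 684
drwxr-xr-x 2 agent agent   4096 Dec  7 15:31 .
drwxr-xr-x 3 agent agent   4096 Dec  7 15:31 ..
-rw-r--r-- 1 agent agent 342917 Dec  7 15:31 scene0.png
-rw-r--r-- 1 agent agent 344164 Dec  7 15:31 top0.png
```

View pics/scene0.png

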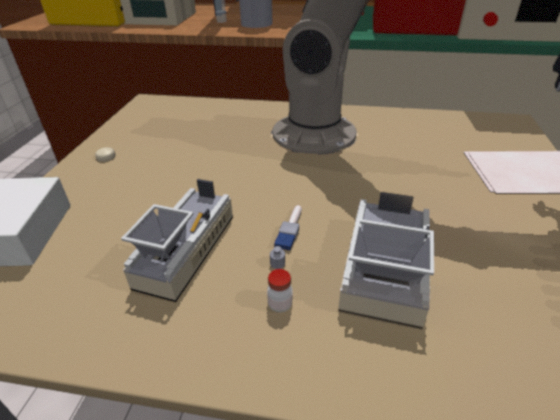

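View pics/top0.png

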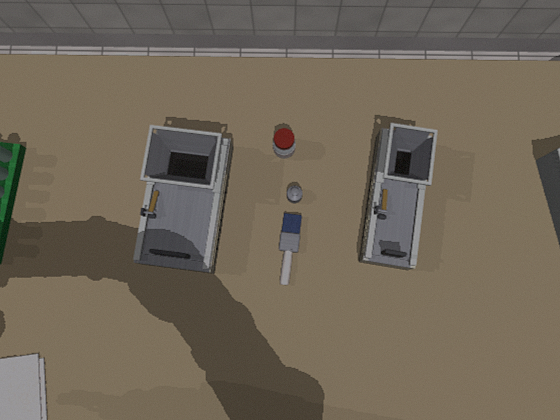

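The wide feeder is on the robot's left (top image: tab around (170,254), hopper rim around (145–222, 127–187)). The narrow one is on the right (tab around (393,253)). I'll enlarge both views.

Run:
```python
import cv2
t=cv2.imread('pics/top0.png');s=cv2.imread('pics/scene0.png')
cv2.imwrite('pics/topc.png',cv2.resize(t[110:280,120:250],None,fx=3.5,fy=3.5,interpolation=cv2.INTER_CUBIC)) 
c=cv2.resize(s[180:320,330:450],None,fx=4.2,fy=4.2,interpolation=cv2.INTER_CUBIC);cv2.imwrite('pics/scenec.png',c)
c=cv2.resize(t[235:275,130:220],None,fx=8,fy=8,interpolation=cv2.INTER_CUBIC);cv2.imwrite('pics/tabc.png',cv2.convertScaleAbs(c,alpha=1.8,beta=10))
```

```text
(no output)
```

View pics/topc.png

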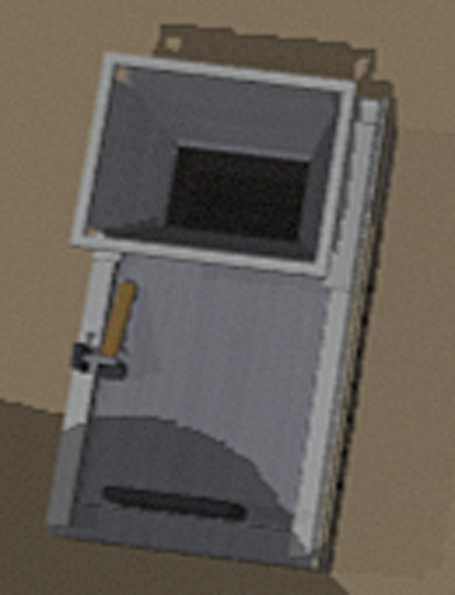

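View pics/scenec.png

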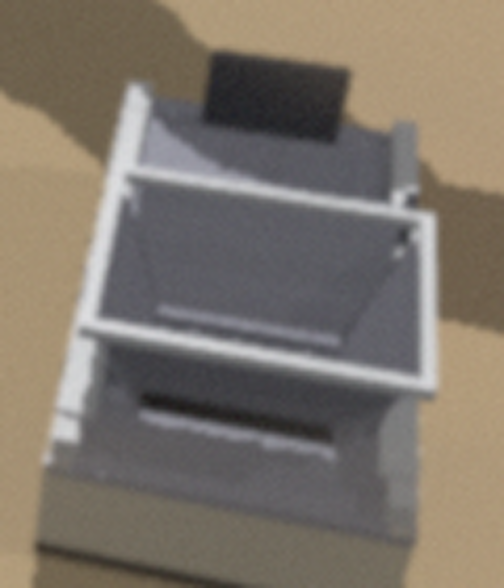

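View pics/tabc.png

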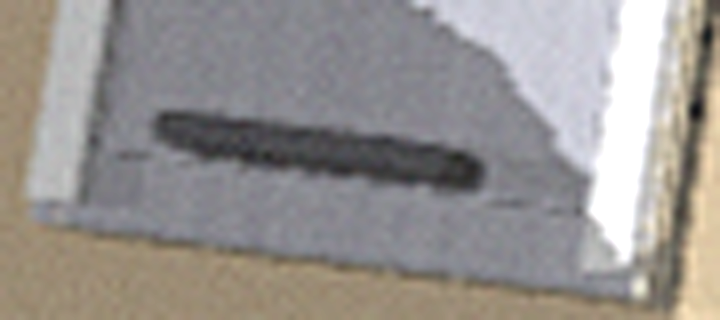

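```bash
cat > h.py <<'E'
from rig import ctrl
import numpy as np, cv2
np.set_printoptions(precision=4,suppress=True)
def ray(n,p,z):
    c=ctrl.get_calibration(n);T=np.array(c['world_from_camera'])
    d=T[:3,:3]@np.array([(p[0]-c['cx'])/c['fx'],(p[1]-c['cy'])/c['fy'],1]);o=T[:3,3]
    return o+d*(z-o[2])/d[2]
def proj(n,P):
    c=ctrl.get_calibration(n);T=np.linalg.inv(np.array(c['world_from_camera']))
    q=T[:3,:3]@np.asarray(P)+T[:3,3]
    return np.array([c['cx']+c['fx']*q[0]/q[2],c['cy']+c['fy']*q[1]/q[2]])
E
python3 - <<'E'
from h import *
R=[ray('top',np.array(p)/3.5+[120,110]-0.36,.131) for p in [(106,53),(356,82),(327,275),(70,245)]]
for r in R: print(r)
for a,b in((0,1),(1,2),(2,3),(3,0)):
    d=R[b]-R[a];print(np.linalg.norm(d),np.arctan2(d[1],d[0]))
for p in[(153,122),(453,168)]: print('tab top',ray('top',np.array(p)/8+[130,235]-.44,.112))
for p in[(212,54),(350,71)]: print('tab scene',ray('scene',np.array(p)/4.2+[330,180]-.4,.112))
for p in[(205,125),(333,143)]: print('tab scene bot front',ray('scene',np.array(p)/4.2+[330,180]-.4,.066))
E
```

```text
[0.7325 0.2723 0.131 ]
[0.7176 0.1325 0.131 ]
[0.6079 0.1441 0.131 ]
[0.6225 0.2851 0.131 ]
0.14061152820572825 -1.6767667817218088
0.11031243904474765 3.035699400977351
0.14171783787179693 1.4671871956332923
0.11065252196960657 -0.11588813382573475
tab top [0.4905 0.2648 0.112 ]
tab top [0.4807 0.1929 0.112 ]
tab scene [0.4858 0.1908 0.112 ]
tab scene [0.4908 0.26   0.112 ]
tab scene bot front [0.4863 0.1932 0.066 ]
tab scene bot front [0.4921 0.2595 0.066 ]
```

The two views agree. The tab centre is about (0.4865, 0.2275), the push direction is about (0.994, -0.106), and the slide is about 0.01. I'll shut the fingers, turn to align, and travel high to a point behind the tab.

>>> {"fn": "step_arm", "kwargs": {
  "commands": "-0.3 -0.3 0 0 0 -0.02; -0.8 -0.75 0 0 0 -0.045; -1.3 -1.2 0 0 0 -0.07; -1.8 -1.65 0 0 0 -0.095; -2.3 -2.1 0 0 0 -0.12; -2.8 -2.55 0 0 0 -0.145; -3.2 -3.0 0 0 0 -0.17; -3.5 -3.25 0 0 0 -0.184",
  "claw": 0
}}

```text
time_s: 0.9
tool_pos: [0.315, 0.4387, 0.2039]
tool_rot: [-0.0, 0.053, 0.999, -0.0]
contact_force: [-0.3, 0.8, 0.5]
finger_gap: 0.001
```

>>> {"fn": "step_arm", "kwargs": {
  "commands": "-0.35 -0.5 0 0 0 0; -0.8 -1.05 0 0 0 0; -1.25 -1.6 0 0 0 0; -1.7 -2.2 0 0 0 0; -2.15 -2.8 0 0 0 0; -2.55 -3.4 0 0 0 0; -2.8 -3.75 0 0 0 0; -2.86 -3.84 0 0 0 0"
}}

```text
time_s: 1.7
tool_pos: [0.437, 0.2326, 0.204]
tool_rot: [-0.0, 0.055, 0.999, -0.0]
contact_force: [0.1, 0.7, -0.7]
finger_gap: -0.0
```

>>> {"fn": "step_arm", "kwargs": {
  "commands": "0 0 0.2 0 0 0; 0 0 0.5 0 0 0; 0 0 0.8 0 0 0; 0 0 1.1 0 0 0; 0 0 1.4 0 0 0; 0 0 1.6 0 0 0; 0 0 1.7 0 0 0; 0 0 1.7 0 0 0"
}}

```text
time_s: 2.5
tool_pos: [0.4355, 0.2353, 0.1184]
tool_rot: [-0.0, 0.053, 0.999, -0.0]
contact_force: [-0.3, -0.4, -0.3]
finger_gap: 0.001
```

Run:
```python
from h import *
o=ctrl.get_obs();p=np.array(o['tool_pos']);print(p,o['tool_rot'],o['contact_force'],o['time_s'])
s=ctrl.camera('scene');t=ctrl.camera('top')
print(proj('scene',p),proj('top',p))
cv2.imwrite('pics/s1.png',cv2.resize(s[130:300,310:470],None,fx=3.5,fy=3.5,interpolation=cv2.INTER_CUBIC))
cv2.imwrite('pics/t1.png',cv2.resize(t[110:330,100:300],None,fx=2.7,fy=2.7,interpolation=cv2.INTER_CUBIC))
```

```text
[0.4355 0.2353 0.1184] [-0.0004  0.0525  0.9986 -0.0004] [-0.3375 -0.4035 -0.303 ] 2.5
[400.1223 179.1262] [161.592  279.0788]
```

View pics/s1.png

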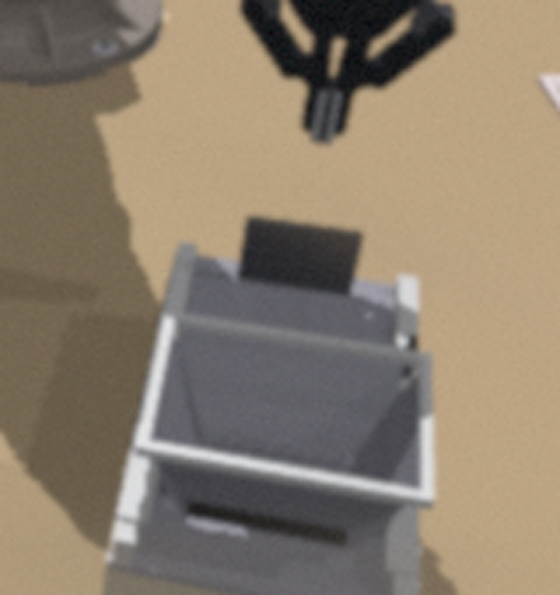

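View pics/t1.png

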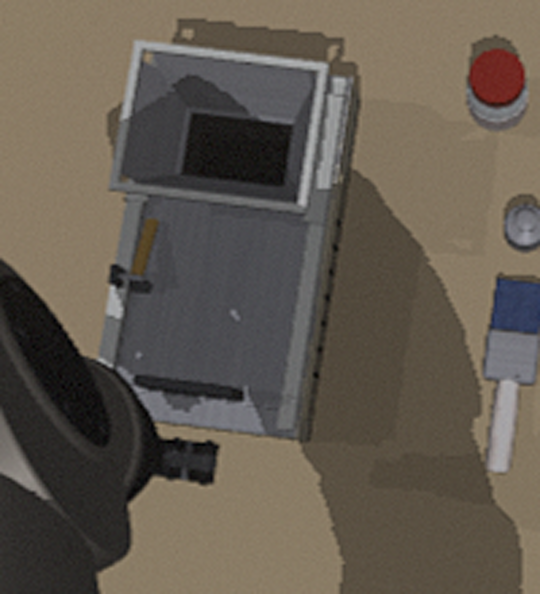

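Run:
```python
from h import *
p=np.array(ctrl.get_obs()['tool_pos']);print(p, ctrl.grip_point_offset)
for dx in(-.011,0,.011):
  for dz in(0,.013,.02,.03): print(dx,dz,proj('scene',p+[dx,0,dz]),proj('top',p+[dx,0,dz]))
s=ctrl.camera('scene')
c=cv2.resize(s[110:210,360:460],None,fx=6,fy=6,interpolation=cv2.INTER_CUBIC);cv2.imwrite('pics/s2.png',cv2.convertScaleAbs(c,alpha=1.5,beta=15))
```

```text
[0.4361 0.2354 0.1193] 0.0187
-0.011 0 [399.9342 176.3062] [161.1191 284.6889]
-0.011 0.013 [400.893  171.4494] [159.3096 284.534 ]
-0.011 0.02 [401.4163 168.7984] [158.3132 284.4487]
-0.011 0.03 [402.1726 164.9672] [156.8619 284.3245]
0 0 [400.2249 178.9355] [161.4644 278.735 ]
0 0.013 [401.1953 174.0561] [159.6637 278.4936]
0 0.02 [401.7251 171.3926] [158.6722 278.3606]
0 0.03 [402.4908 167.5427] [157.2281 278.167 ]
0.011 0 [400.5211 181.6145] [161.8082 272.8058]
0.011 0.013 [401.5035 176.7127] [160.0163 272.4784]
0.011 0.02 [402.0398 174.0365] [159.0297 272.2982]
0.011 0.03 [402.8151 170.1679] [157.5928 272.0357]
```

View pics/s2.png

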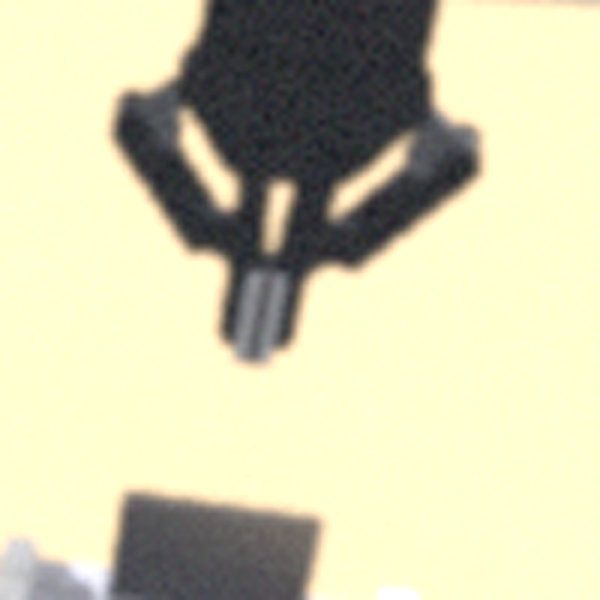

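Run:
```python
from h import *
from scipy.optimize import least_squares
for a in[(379.5,130),(381,133),(380,126)]:
  for b in[(179.5,281.5)]:
    r=least_squares(lambda P:np.r_[proj('scene',P)-a,proj('top',P)-b],[.43,.2,.2]);print(a,r.x,r.fun)
o=ctrl.get_obs();print(o['time_s'],o['tool_pos'])
t=ctrl.camera('top')
c=cv2.resize(t[250:310,120:210],None,fx=7,fy=7,interpolation=cv2.INTER_CUBIC);cv2.imwrite('pics/t2.png',cv2.convertScaleAbs(c,alpha=2.5,beta=15))
```

```text
(379.5, 130) [0.4288 0.1759 0.2325] [ 0.548  -0.0511  0.4286  0.0135]
(381, 133) [0.4289 0.1784 0.2256] [-0.2031  0.0191 -0.1596 -0.0051]
(380, 126) [0.4286 0.1746 0.2414] [ 0.0084 -0.0008  0.0066  0.0002]
2.65 [0.4363 0.2354 0.1195]
```

View pics/t2.png

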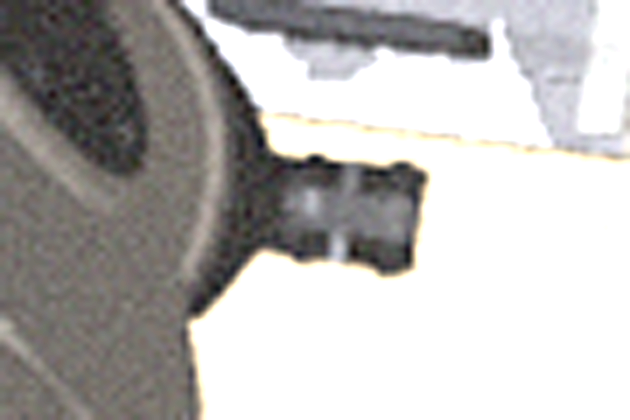

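The scene picture shows the fingertip end at about (402.5, 170.3), some 9 px above where the reported TCP should project (400, 179). The tip may therefore sit higher than reported. I'll go down to reported z of about 0.09, which still clears the rails (73 mm), and check there.

>>> {"fn": "step_arm", "kwargs": {
  "commands": "0 -0.05 0.1 0 0 0; 0 -0.05 0.25 0 0 0; 0 -0.05 0.4 0 0 0; 0 -0.05 0.5 0 0 0; 0 -0.05 0.56 0 0 0; 0 -0.05 0.58 0 0 0; 0 -0.05 0.58 0 0 0; 0 -0.05 0.58 0 0 0"
}}

```text
time_s: 3.5
tool_pos: [0.4359, 0.2326, 0.0902]
tool_rot: [0.0, 0.053, 0.999, 0.0]
contact_force: [-0.8, 0.5, 0.7]
finger_gap: -0.0
```

Run:
```python
from h import *
o=ctrl.get_obs();p=np.array(o['tool_pos']);print(p,o['tool_rot'],o['contact_force'],o['time_s'])
print(proj('scene',p),proj('scene',p+[.011,0,0]))
s=ctrl.camera('scene')
c=cv2.resize(s[120:220,350:450],None,fx=6,fy=6,interpolation=cv2.INTER_CUBIC);cv2.imwrite('pics/s3.png',cv2.convertScaleAbs(c,alpha=1.2,beta=10))
```

```text
[0.4359 0.2326 0.0902] [0.0001 0.0529 0.9986 0.0001] [-0.7898  0.4741  0.6831] 3.5
[396.8699 189.4061] [397.129  192.1282]
```

View pics/s3.png

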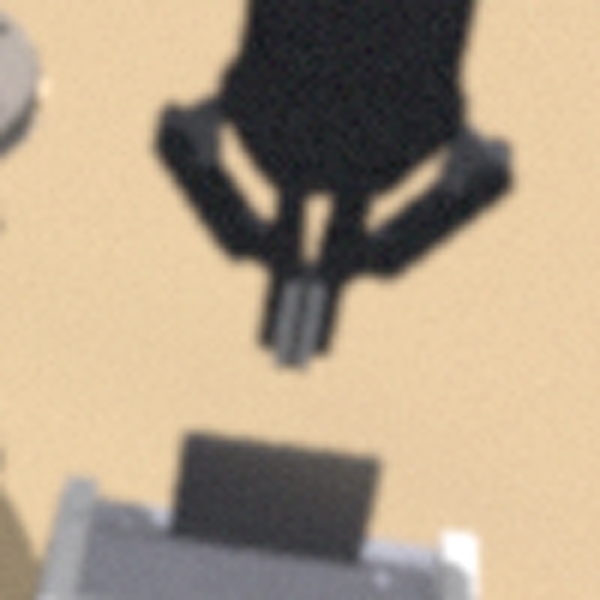

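The tip shows at about (398.8, 180.8), still around 10 px above the prediction, while the tab's top edge is at about (382–413, 192–197). I'll lower to 0.078, where either reading clears the rails and overlaps the tab, then advance to just short of contact and look.

>>> {"fn": "step_arm", "kwargs": {
  "commands": "0 0 0.12 0 0 0; 0 0 0.24 0 0 0; -0.1 0 0.24 0 0 0; -0.2 0 0.24 0 0 0; -0.35 0 0.24 0 0 0; -0.5 0 0.24 0 0 0; -0.58 0 0.24 0 0 0; -0.6 0 0.24 0 0 0"
}}

```text
time_s: 4.35
tool_pos: [0.4663, 0.2292, 0.078]
tool_rot: [0.0, 0.053, 0.999, -0.0]
contact_force: [0.3, -0.6, 0.0]
finger_gap: -0.001
```

```bash
cat > look.py <<'E'
from h import *
import sys
n=sys.argv[1]
o=ctrl.get_obs();p=np.array(o['tool_pos']);print(p,o['tool_rot'],o['contact_force'],o['time_s'])
print(proj('scene',p),proj('scene',p+[.011,0,0]))
s=ctrl.camera('scene');t=ctrl.camera('top')
a=cv2.resize(s[130:270,345:450],None,fx=4,fy=4,interpolation=cv2.INTER_CUBIC);a=cv2.convertScaleAbs(a,alpha=1.4,beta=15)
b=cv2.resize(t[170:290,120:220],None,fx=3.8,fy=4,interpolation=cv2.INTER_CUBIC);b=cv2.convertScaleAbs(b,alpha=2.,beta=15)
b=cv2.copyMakeBorder(b,0,a.shape[0]-b.shape[0],0,0,cv2.BORDER_CONSTANT)
cv2.imwrite(f'pics/{n}.png',np.hstack([a,b]))
E
python3 look.py p4
```

```text
[0.4663 0.2292 0.078 ] [ 0.0001  0.0532  0.9986 -0.    ] [ 0.3266 -0.554   0.0301] 4.35
[395.1648 201.2766] [395.4122 204.1575]
```

View pics/p4.png

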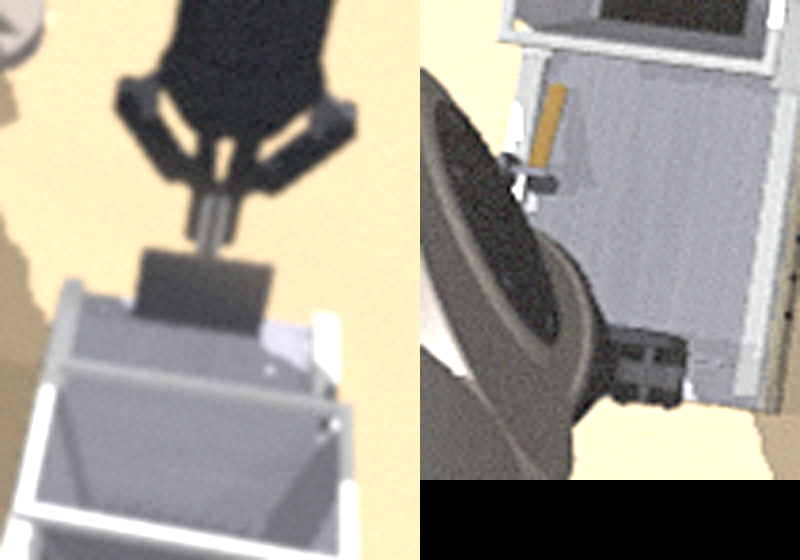

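Run:
```python
from h import *
s=ctrl.camera('scene')
c=cv2.resize(s[165:220,365:430],None,fx=11,fy=11,interpolation=cv2.INTER_CUBIC);cv2.imwrite('pics/s5.png',cv2.convertScaleAbs(c,alpha=2.0,beta=20))
```

```text
(no output)
```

View pics/s5.png

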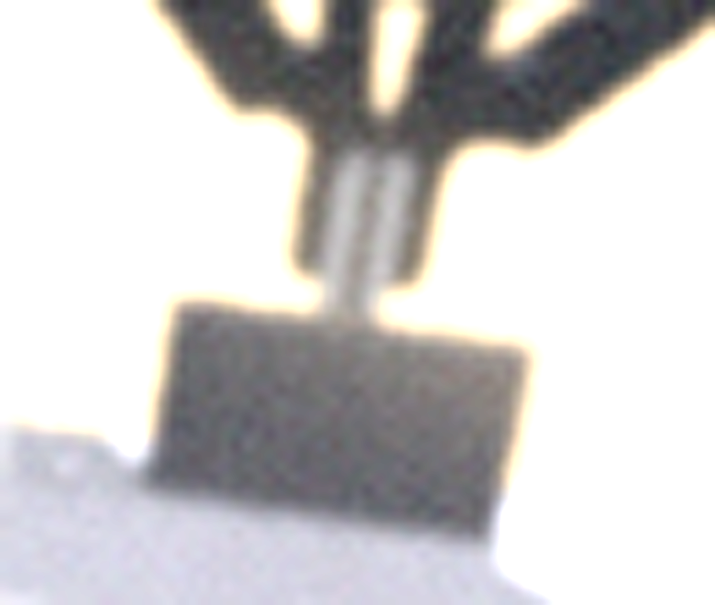

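The pads now reach down behind the tab and their tips are hidden by its top edge (row of about 193), so they overlap it. I'll lower another 6 mm, which still clears the gate plate on either reading, and start the push.

>>> {"fn": "step_arm", "kwargs": {
  "commands": "0 0 0.06 0 0 0; 0 0 0.12 0 0 0; -0.06 0 0.12 0 0 0; -0.15 0 0.12 0 0 0; -0.25 0 0.12 0 0 0; -0.35 0 0.12 0 0 0; -0.4 0 0.12 0 0 0; -0.4 0 0.12 0 0 0"
}}

```text
time_s: 5.3
tool_pos: [0.4855, 0.2272, 0.0719]
tool_rot: [-0.0, 0.053, 0.999, -0.0]
contact_force: [-2.5, 0.6, -0.8]
finger_gap: 0.001
```

```bash
python3 look.py p6
```

```text
[0.4855 0.2272 0.0719] [-0.0005  0.053   0.9986 -0.0002] [-2.4844  0.6121 -0.7618] 5.3
[394.2324 208.4495] [394.474  211.4336]
```

View pics/p6.png

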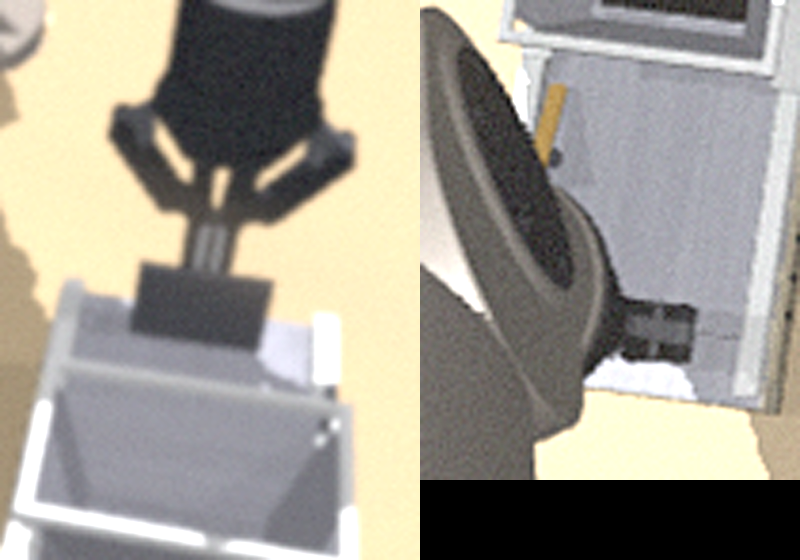

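Contact is made: the tab moved from row 253 to 266 in the enlarged crop, about 13 mm, with light force. I'll keep pushing.

>>> {"fn": "step_arm", "kwargs": {
  "commands": "-0.06 0 0 0 0 0; -0.16 0 0 0 0 0; -0.27 0 0 0 0 0; -0.38 0 0 0 0 0; -0.49 0 0 0 0 0; -0.6 0 0 0 0 0; -0.68 0 0 0 0 0; -0.7 0 0 0 0 0"
}}

```text
time_s: 6.2
tool_pos: [0.5196, 0.2234, 0.0718]
tool_rot: [-0.001, 0.053, 0.999, -0.0]
contact_force: [-9.3, -0.1, 5.1]
finger_gap: 0.003
```

```bash
python3 look.py p7
python3 - <<'E'
from h import *
s=ctrl.camera('scene');cv2.imwrite('pics/s7raw.png',s)
E
```

```text
[0.5196 0.2234 0.0718] [-0.001   0.0529  0.9986 -0.0003] [-9.3206 -0.0899  5.0659] 6.2
[393.2142 217.7393] [393.4529 220.9036]
```

View pics/p7.png

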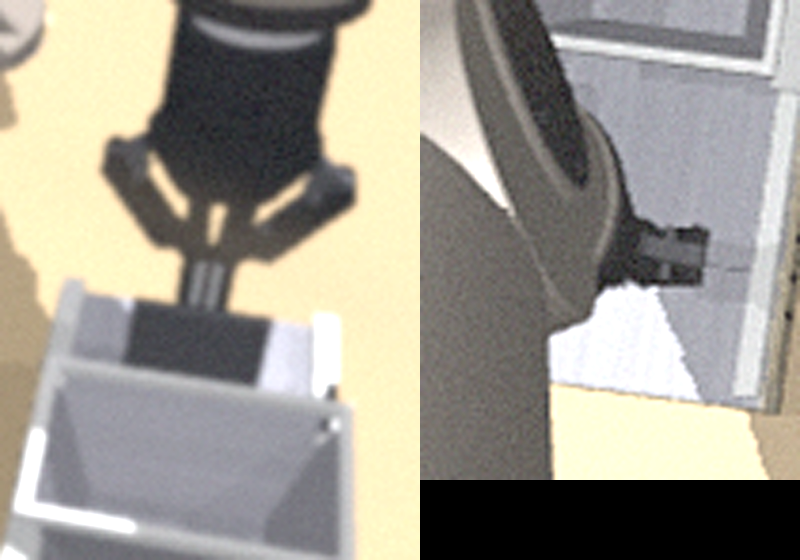

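Slide is about 0.058 by tool travel, with 9 N, so the pin is lifting the catch. I'll push about 14 mm further.

>>> {"fn": "step_arm", "kwargs": {
  "commands": "-0.05 0 0 0 0 0; -0.1 0 0 0 0 0; -0.15 0 0 0 0 0; -0.2 0 0 0 0 0; -0.25 0 0 0 0 0; -0.28 0 0 0 0 0; -0.28 0 0 0 0 0; -0.28 0 0 0 0 0"
}}

```text
time_s: 7.15
tool_pos: [0.534, 0.2218, 0.0719]
tool_rot: [-0.0, 0.053, 0.999, -0.0]
contact_force: [-4.2, -0.9, 1.6]
finger_gap: -0.001
```

```bash
python3 look.py p8
```

```text
[0.534  0.2218 0.0719] [-0.0003  0.053   0.9986 -0.0002] [-4.2208 -0.9387  1.63  ] 7.15
[392.7692 221.8   ] [393.0066 225.0453]
```

View pics/p8.png

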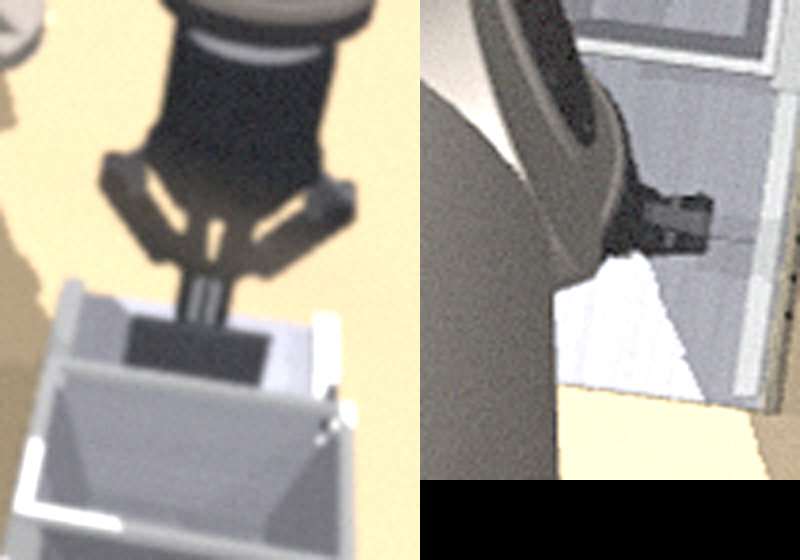

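The force dropped from 9 N to 4 N, which suggests the catch has snapped. I'll ease on a few millimetres towards the stop to be sure.

>>> {"fn": "step_arm", "kwargs": {
  "commands": "-0.02 0 0 0 0 0; -0.04 0 0 0 0 0; -0.06 0 0 0 0 0; -0.08 0 0 0 0 0; -0.08 0 0 0 0 0; -0.08 0 0 0 0 0; -0.08 0 0 0 0 0; -0.08 0 0 0 0 0"
}}

```text
time_s: 8.05
tool_pos: [0.5379, 0.2214, 0.0719]
tool_rot: [-0.0, 0.053, 0.999, -0.0]
contact_force: [-4.4, -2.2, 0.8]
finger_gap: -0.002
```

>>> {"fn": "step_arm", "kwargs": {
  "commands": "-0.02 0 0 0 0 0; -0.04 0 0 0 0 0; -0.06 0 0 0 0 0; -0.06 0 0 0 0 0; -0.06 0 0 0 0 0; -0.06 0 0 0 0 0; -0.06 0 0 0 0 0; -0.06 0 0 0 0 0"
}}

```text
time_s: 8.85
tool_pos: [0.5399, 0.2212, 0.0718]
tool_rot: [-0.001, 0.053, 0.999, -0.0]
contact_force: [-11.5, -2.1, 5.3]
finger_gap: -0.002
```

The force rose to 11.5 N and the tool stalled about 1 mm short, so the gate is at its end stop. I'll back off, rise and clear the view.

>>> {"fn": "step_arm", "kwargs": {
  "commands": "0.2 0 0 0 0 0; 0.5 0 0 0 0 0; 0.9 0 0 0 0 0; 1.3 0 0 0 0 0; 1.5 0 -0.3 0 0 0; 1.6 0 -0.9 0 0 0; 1.6 0 -1.6 0 0 0; 1.6 0 -2.2 0 0 0"
}}

```text
time_s: 9.65
tool_pos: [0.461, 0.2301, 0.1837]
tool_rot: [0.001, 0.053, 0.999, 0.0]
contact_force: [0.0, -0.7, 0.8]
finger_gap: -0.003
```

>>> {"fn": "step_arm", "kwargs": {
  "commands": "0.2 0.5 -0.3 0 0 0; 0.5 1.1 -0.5 0 0 0; 0.8 1.7 -0.5 0 0 0; 1.1 2.3 -0.5 0 0 0; 1.4 2.9 -0.5 0 0 0; 1.7 3.5 -0.5 0 0 0; 1.9 3.9 -0.5 0 0 0; 2.0 4.0 -0.5 0 0 0"
}}

```text
time_s: 10.45
tool_pos: [0.3812, 0.4417, 0.2068]
tool_rot: [-0.0, 0.051, 0.999, 0.0]
contact_force: [-0.5, -0.2, -0.1]
finger_gap: 0.001
```

Run:
```python
from h import *
o=ctrl.get_obs();print(o['tool_pos'],o['contact_force'],o['time_s'])
s=ctrl.camera('scene');t=ctrl.camera('top')
cv2.imwrite('pics/t9raw.png',t);cv2.imwrite('pics/s9raw.png',s)
a=cv2.resize(s[180:320,330:450],None,fx=4,fy=4,interpolation=cv2.INTER_CUBIC);a=cv2.convertScaleAbs(a,alpha=1.4,beta=15)
b=cv2.resize(t[140:280,125:225],None,fx=3.,fy=4,interpolation=cv2.INTER_CUBIC);b=cv2.resize(t[140:280,128:205],None,fx=4,fy=4,interpolation=cv2.INTER_CUBIC);b=cv2.convertScaleAbs(b,alpha=2.,beta=15)
cv2.imwrite('pics/p9.png',np.hstack([a,b]))
```

```text
[0.3812 0.4417 0.2068] [-0.5013 -0.2391 -0.0831] 10.45
```

View pics/p9.png

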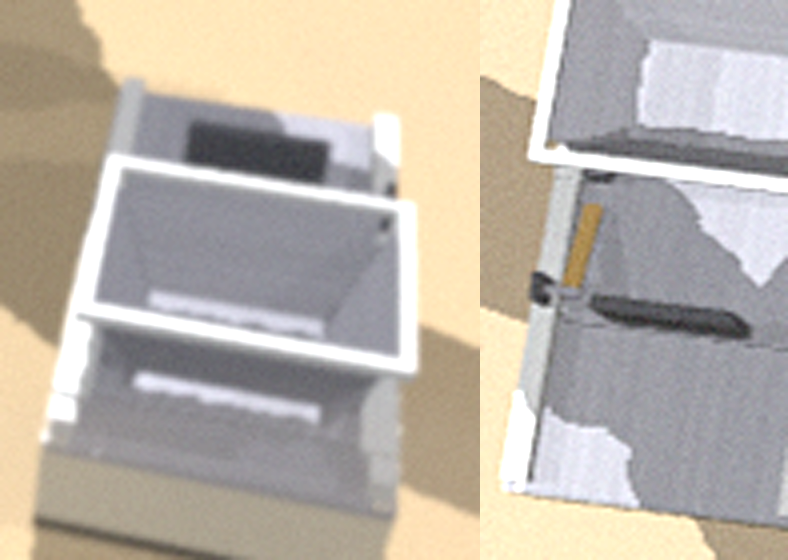

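View pics/t9raw.png

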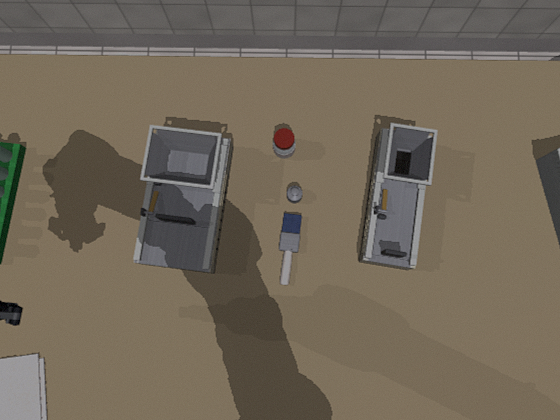

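The pictures show the tab about 36 px (68 mm) further in. The strike pin, around (157,184) in the top view, is past the catch's free end, around (158,191), and the catch is down. The hopper throat is closed and the narrow gate looks unchanged. The arm is clear, so I'm handing in.

Run:
```python
from h import *
a=cv2.imread('pics/top0.png')[110:275,355:445].astype(int);b=cv2.imread('pics/t9raw.png')[110:275,355:445].astype(int)
g=lambda i:i[125:155].astype(np.float32).mean(2)
print('narrow tab shift px',cv2.phaseCorrelate(g(a),g(b)))
q=[ray('top',p,.112) for p in((149.1,250.3),(156.3,214.5))];print('tab travel',np.linalg.norm(q[1]-q[0]))
o=ctrl.get_obs();print(o['contact_force'],o['time_s']);print(ctrl.job_done())
```

```text
narrow tab shift px ((0.027285558658590503, -0.002283619437136508), 0.973291332103588)
tab travel 0.06984086156007503
[0.2817 0.097  0.4267] 10.55
the job is handed in; nothing more can be done
None
```

The wide feeder's gate is pushed home with its catch down behind the strike pin, and I handed the job in at about 10.6 s. `job_done` gives no verdict, so this rests on my own checks.

I found the wide feeder on the robot's left and pushed its tab with closed fingers along the slide. I stopped when the gate met its end stop, then backed off and moved clear.

**Final checks:**
- **Gate home:** the top view shows the tab moved about 70 mm, from a slide of roughly 0.01 m to about 0.078 m.
- **Catch snapped:** the push force was about 9 N while the pin lifted the catch, fell to about 4 N once past it, then rose to 11.5 N at the stop. The picture shows the pin beyond the catch's free end and the catch lying down. I couldn't measure the catch angle directly.
- **Narrow gate:** its tab shifted less than 0.1 px between the first and last pictures, so it did not move.
- **Robot clear:** the arm is away from everything and the measured force is near zero.

**One disagreement:** the scene camera showed the fingertips about 10 px (roughly 20–30 mm) above where the reported tool position should appear. I never explained it. I chose a pushing height that was safe either way, and contact came about where the reported position predicted.

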